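# Loosen the left-hand cap of the fuel-gas cylinder

## Task

The squat, fat cylinder on the bench holds fuel gas, and its brass cap with the notched wing has a left-hand thread. Loosen that cap clockwise, seen from above: ease it a little first to feel that it gives that way, then turn it on to about 60 degrees in all and let go of it. Leave the tall slim air cylinder's plain-winged cap tight.

Things in the scene. Friction and masses are not known exactly. Their poses are not given: they have to be found in the camera images.
- fuel_cap (a joint): turn of the brass cap on the squat steel fuel-gas cylinder (104 mm diameter, on a 128 mm foot bolted to the bench). Left-hand thread: 0 rad = tight, as at the start; grows clockwise seen from above, free for a full turn; a hard stop at 0 blocks it the other way. Even drag of 0.15 N m; stays where left; does not rise or come off.
- fuel_cap_grip (a point): grip point on the turning axis of the fuel cap, 181 mm above the bench. The cap is a round collar (36 mm diameter, 14 mm high) with an upright wing bar across it: 52 mm long, 14 mm thick, 40 mm tall; a notch 16 mm wide, 13 mm deep in the middle of its top edge. The point is 27 mm above the collar, 13 mm below the wing's top. x along the wing's length, y across its thickness, z up; turns with the cap.
- air_cap (a joint): turn of the brass cap on the tall slim aluminium air cylinder (52 mm diameter, on a 76 mm foot bolted to the bench). Ordinary right-hand thread: 0 rad = tight, as at the start; grows counter-clockwise seen from above; a hard stop at 0 blocks it clockwise. Not to be turned.
- air_cap_grip (a point): grip point on the turning axis of the air cap, 206 mm above the bench. The cap is a round collar (36 mm diameter, 14 mm high) with an upright wing bar across it: 52 mm long, 14 mm thick, 40 mm tall; top edge straight, no notch. The point is 27 mm above the collar, 13 mm below the wing's top. x along the wing's length, y across its thickness, z up; turns with the cap.
There are look-alikes about, which are no part of the job. Of the things that look like the part that bears air_cap, the largest one is meant. Leave any green look-alike of the part that bears fuel_cap alone.

How it is judged:
By the outcome, as a careful person would: the job done as asked, in the order asked, and still so for the second after the job is handed in, with the robot touching nothing.
It also fails if it takes over 32 s, if anything falls off the work surface, if the arm or the gripper's body presses on something with over 40 N, if the wrist force passes 120 N, or if a joint passes its speed limit or range.

## Robot

A 7-joint arm with a two-finger parallel gripper is mounted at the origin on the work surface. World frame = base frame: x ahead of the robot, y to its left, z up, the work surface at z = 0. Lengths are in m, angles in degrees, forces in N, time in s.
With the tool pointing down it reaches from about 0.425 to 0.875 m from the base axis. Payload 4.7 kg.
Tool frame: the origin (TCP) lies at the very end of the fingers, on their centre line; the grasp point (between the pads) lies behind it (env.pinch_z is the z of the grasp point in the tool frame, in m); z points along the fingers, y is the direction in which the jaws open and shut (so a half turn about z gives the same grasp; the last joint's range is limited). The gripper opens to 87 mm and grips with 3 to 60 N. Pads are 19 mm wide; open, the fingers measure 117 mm over their backs; the gripper's body (75 mm by 190 mm) begins 51 mm behind the grasp point.
Start: joints at [75.235, 18.392, -4.016, 83.108, 1.295, 78.541, -3.26], TCP at [0.174, -0.626, 0.223] pointing down, gripper open.
Joint ranges: [-163.93, 163.93], [-17.29, 119.83], [-79.2, 71.16], [3.27, 140.29], [-89.18, 269.18], [5.43, 117.66], [-154.24, 154.24]. Speed limits (degrees/s): [147.25, 147.25, 180, 180, 180, 180, 180].

## Interface

Orientations are given as [roll, pitch, yaw] about the fixed x, y, z axes, in that order (R = Rz(yaw) Ry(pitch) Rx(roll)).
In Python, from cell import readout, read_camera, env gives the robot as it stands. The module is installed in compiled form; this text tells all that it offers.
- The arm moves only by the tool servo_tool, never from a script. Its argument "plan" is a list that holds one entry, the list of rows, each a list of 5 numbers: the finger opening in m, from 0 to 0.087, then the shift along the tool's x, y, z in m, then the turn about the tool's z in rad. In form: [[[jaw, x, y, z, yaw], ...]]. A call has 1 to 12 rows; each row is the pose to reach, as a shift and turn from the pose measured when the call began, along the tool's axes at that moment; what a row does not reach only later rows make up. A row lasts 1/12 s, in which the tool goes at most 41.7 mm and 7.16 degrees, less where a joint would pass 70% of its speed; a pose out of reach is approached as far as the arm can. A call with a gripper value outside its range is refused whole. The fingers move at their own pace and stop on an object; "force" is the grip in N (left out, the last holds). Time passes only in rows, so rows that repeat a pose let the fingers close. It gives the time, the measured TCP pose, the force and the opening at its end, in the units of the state.
- readout.get_obs(): the state, without advancing time (a new reading comes with each control period).
- read_camera(name): name is "scene" or "top"; returns a dict with "image" (400x640x3 uint8, red, green, blue), "range_z" (400x640 float32, m along the optical axis (not along the pixel's ray), 0 where there is no reading), "mtx" (3x3 intrinsics, pixels), "camera_from_world" (4x4, takes a point from world to camera coordinates). Camera axes: x right, y up, looking along -z (the intrinsics and any distortion apply to the point x, -y, -z); pixel columns grow to the right and rows downward; lengths in m; the calibration is good to about 2 mm. A picture is of the moment at which its call begins.
- env.sign_off(): hands the job in, once; it reports no verdict.
The state is a dict: "time_s": time; "qpos": joint angles; "joint_velocities": joint speeds; "effort": joint torques, N m; "tool_pos": TCP position; "tool_rot": TCP orientation; "force": force on the tool from outside, world axes, zero at the start; "wrist_torque": the same for the moment, N m; "grip_width": finger opening in m.
Only numpy, scipy, OpenCV 4.12 (cv2) and the standard library are available. Lean on these libraries where they do the work, as an engineer would, in place of code of your own. Each camera call takes 0.05 s, during which the arm holds its last target. There are 200 camera calls.

## Working session

There is one attempt and no reset: what is moved stays moved. The work goes in short steps, Python scripts to look and compute and a tool call to move; the robot and the scene stay as the last step left them, time stands still between calls to the robot, and variables do not carry over. Pictures are saved under pics/ and viewed, about 8 in all and at most 12, crops included, and the job is handed in when it is done.

Besides the shell and the picture viewer there is one more tool, called after "Call:" as name([rows], argument=value, ...), one row to a line, values as JSON. servo_tool: Moves the arm, as the interface text tells. Its arguments: {"type":"object","properties":{"plan":{"type":"array"},"force":{"type":"number"}},"required":["plan"]}

```bash
mkdir -p pics; cat > h.py <<'E'
import numpy as np,cv2
from cell import readout,read_camera,env
def world(c):
    K=c["mtx"];d=c["range_z"];v,u=np.mgrid[0:400,0:640]
    x=(u-K[0,2])/K[0,0]*d;y=(v-K[1,2])/K[1,1]*d
    P=np.stack([x,-y,-d,np.ones_like(d)],-1)
    W=P@np.linalg.inv(c["camera_from_world"]).T
    W=W[...,:3];W[d==0]=np.nan
    return W
def save(n,im): cv2.imwrite("pics/"+n+".png",np.ascontiguousarray(im[...,::-1]))
E
python3 - <<'E'
from h import *
print(readout.get_obs(),env.pinch_z)
for n in("scene","top"):
    c=read_camera(n);save(n+"0",c["image"]);np.savez(n+"0.npz",**c)
E
```

```text
{'time_s': 0.0, 'qpos': array([75.23652296, 18.4390486 , -4.01382488, 83.17324327,  1.2951613 ,
       78.54094474, -3.25858855]), 'joint_velocities': array([ 0.0100896 ,  0.09187084,  0.04231401, -0.01827102,  0.04363674,
        0.01688174,  0.08671423]), 'effort': array([ 8.35619267e-04, -4.91290784e+01, -4.03892091e-01, -3.12521982e+01,
       -6.40306226e-02,  4.37714683e-02,  1.86629445e-04]), 'tool_pos': array([ 0.17427156, -0.62564032,  0.22147594]), 'tool_rot': array([-1.79892006e+02,  6.38046152e-03,  1.55730201e+01]), 'force': array([0.12763531, 0.32323585, 0.22551699]), 'wrist_torque': array([ 0.02266651, -0.00787655, -0.01129478]), 'grip_width': 0.08693204993256219} -0.0187
```

View pics/scene0.png

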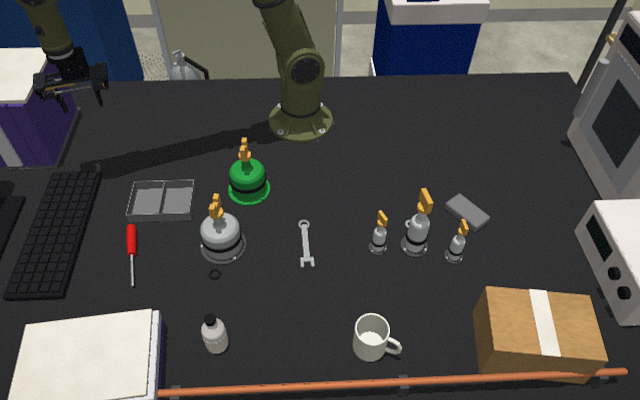

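View pics/top0.png

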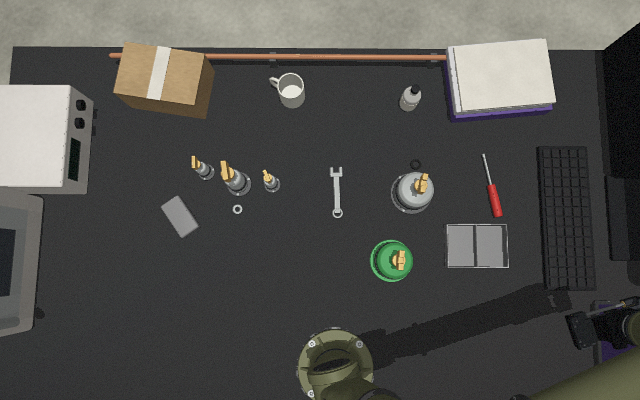

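The scene view shows a squat steel cylinder at (222,237), a green look-alike at (248,178), and three slim cylinders at (378,235), (417,230) and (457,242). In the top view the steel one is at (414,190) and the green one at (393,260). The steel one with the notched wing is the target. Next I'll measure its cap and enlarge it to confirm.

```bash
python3 - <<'E'
from h import *
ims=[]
for n,(u,v) in (("scene",(218,222)),("top",(416,187))):
    c=dict(np.load(n+"0.npz"));W=world(c);im=c["image"]
    ims.append(cv2.resize(im[v-35:v+35,u-35:u+35],(390,390),interpolation=cv2.INTER_CUBIC))
    m=np.zeros((400,640),bool);m[v-40:v+40,u-32:u+32]=1
    hsv=cv2.cvtColor(im,cv2.COLOR_RGB2HSV);b=(hsv[...,0]>8)&(hsv[...,0]<30)&(hsv[...,1]>90)&m
    P=W[b];P=P[np.isfinite(P[:,0])];print(n,len(P),P[:,2].min(),P[:,2].max())
    for lo in(.162,.172,.185):
        T=P[P[:,2]>lo];r=cv2.minAreaRect((T[:,:2]*1000).astype(np.float32));print(lo,len(T),T.mean(0).round(4),r, np.linalg.eigh(np.cov(T[:,:2].T)))
    B=W[m&np.isfinite(W[...,0])];B=B[(B[:,2]>.05)&(B[:,2]<.1)];
    if len(B):print("body",B.min(0),B.max(0))
save("crop1",np.hstack(ims))
E
```

```text
scene 288 -0.003521375325254761 0.1973482861367316
0.162 183 [ 0.5246 -0.2294  0.1828] ((521.1708374023438, -230.1087646484375), (14.970515251159668, 56.50458908081055), 79.0514907836914) EighResult(eigenvalues=array([1.94683258e-05, 3.00162815e-04]), eigenvectors=array([[-0.20831796, -0.97806116],
       [-0.97806116,  0.20831796]]))
0.172 150 [ 0.5233 -0.2297  0.1863] ((521.1539916992188, -230.2819366455078), (14.512495994567871, 56.51197052001953), 79.31871795654297) EighResult(eigenvalues=array([1.93150795e-05, 2.95376007e-04]), eigenvectors=array([[-0.20178761, -0.9794293 ],
       [-0.9794293 ,  0.20178761]]))
0.185 90 [ 0.5217 -0.2305  0.1911] ((519.9376220703125, -230.34043884277344), (13.925138473510742, 54.1414680480957), 79.33473205566406) EighResult(eigenvalues=array([1.80910456e-05, 3.34661040e-04]), eigenvectors=array([[-0.20048407, -0.97969696],
       [-0.97969696,  0.20048407]]))
body [ 0.33258436 -0.28343409  0.05003233] [ 0.57876133 -0.15796445  0.09996478]
top 190 0.0010576573080736118 0.19913949683210097
0.162 134 [ 0.5179 -0.2268  0.1854] ((519.2323608398438, -2
[... 175 characters left out ...]
, -0.98253125],
       [-0.98253125,  0.18609768]]))
0.172 116 [ 0.5186 -0.2275  0.1882] ((519.36865234375, -228.60720825195312), (13.26852035522461, 52.03351593017578), 79.40962982177734) EighResult(eigenvalues=array([1.64331260e-05, 2.50472117e-04]), eigenvectors=array([[-0.18324243, -0.98306776],
       [-0.98306776,  0.18324243]]))
0.185 74 [ 0.519 -0.228  0.193] ((519.404052734375, -228.4180908203125), (12.883710861206055, 52.03351593017578), 79.40962982177734) EighResult(eigenvalues=array([1.54596810e-05, 3.29934474e-04]), eigenvectors=array([[-0.17023303, -0.98540383],
       [-0.98540383,  0.17023303]]))
body [ 0.4640217  -0.28027758  0.05032781] [ 0.56928005 -0.17495084  0.09999277]
```

View pics/crop1.png

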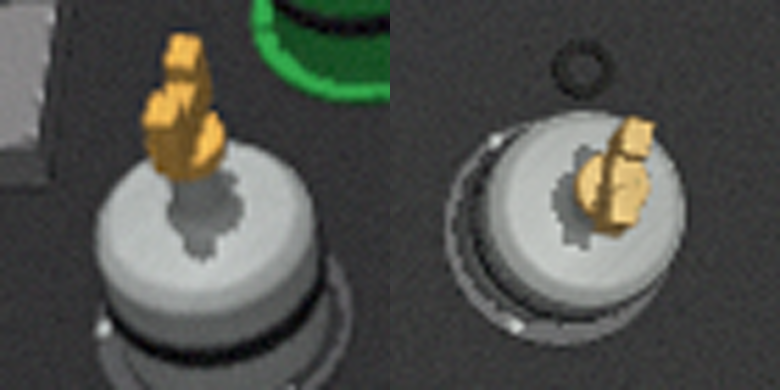

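The crop confirms it: the steel cylinder's wing is notched. Its grip axis is near (0.519, -0.229), the wing runs along yaw -11°, and the top is at about 0.195, which matches the 0.194 expected. I'll approach with tool yaw 169°, so the last joint has room for the clockwise turn.

Call:
servo_tool([
  [[0.087, 0.01, -0.007, -0.02, -0.12], [0.087, 0.03, -0.02, -0.03, -0.24], [0.087, 0.05, -0.033, -0.03, -0.36], [0.087, 0.072, -0.048, -0.03, -0.48], [0.087, 0.095, -0.063, -0.03, -0.6], [0.08, 0.118, -0.078, -0.03, -0.72], [0.07, 0.142, -0.094, -0.03, -0.84], [0.06, 0.166, -0.11, -0.03, -0.96], [0.06, 0.19, -0.125, -0.03, -1.08], [0.06, 0.214, -0.141, -0.03, -1.2], [0.06, 0.236, -0.156, -0.03, -1.32], [0.06, 0.25, -0.165, -0.03, -1.44]],
])

```text
time_s: 1.1
tool_pos: [0.373, -0.3965, 0.2516]
tool_rot: [180.0, -0.2, 98.6]
force: [0.4, 0.1, 0.3]
grip_width: 0.0606
```

Call:
servo_tool([
  [[0.06, 0.008, 0.009, 0, -0.12], [0.06, 0.023, 0.027, 0, -0.24], [0.06, 0.039, 0.046, 0, -0.36], [0.06, 0.055, 0.065, 0, -0.48], [0.06, 0.071, 0.084, 0, -0.6], [0.06, 0.087, 0.102, 0, -0.72], [0.06, 0.103, 0.121, 0, -0.84], [0.06, 0.119, 0.14, 0, -0.96], [0.06, 0.132, 0.155, 0, -1.08], [0.06, 0.14, 0.165, 0, -1.18], [0.06, 0.144, 0.1695, 0, -1.229], [0.06, 0.144, 0.1695, 0, -1.229]],
])

```text
time_s: 2.1
tool_pos: [0.5199, -0.2264, 0.2516]
tool_rot: [179.8, -0.1, 169.3]
force: [0.4, -0.4, 0.3]
grip_width: 0.06
```

```bash
python3 - <<'E'
from h import *
o=readout.get_obs();print(o["time_s"],o["tool_pos"],o["tool_rot"],o["qpos"],o["force"])
ims=[]
for n,(u,v) in (("scene",(218,205)),("top",(418,187))):
    c=read_camera(n);ims.append(cv2.resize(c["image"][v-50:v+50,u-50:u+50],(390,390),interpolation=cv2.INTER_CUBIC))
save("near",np.hstack(ims))
E
```

```text
2.1 [ 0.51989492 -0.22641535  0.25163335] [ 1.79757017e+02 -6.25552901e-02  1.69315695e+02] [ 53.47311371  10.39180038 -36.69933659  91.58794451   6.04270666
  80.19149755  95.49961522] [ 0.36453359 -0.41539061  0.31922285]
```

View pics/near.png

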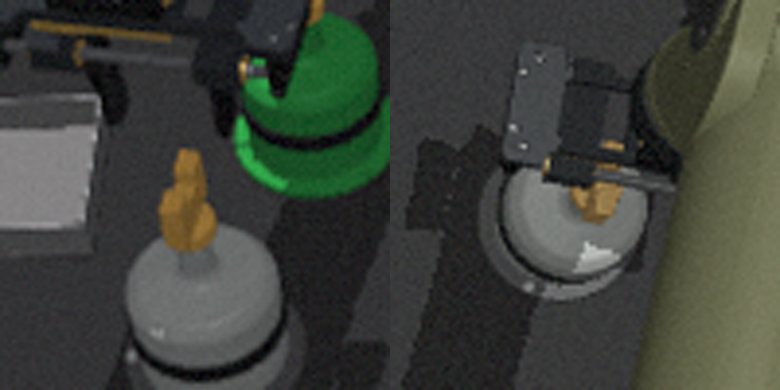

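```bash
python3 - <<'E'
from h import *
for n,(u0,v0) in (("scene",(218,205)),("top",(418,187))):
    c=dict(np.load(n+"0.npz"))
    for p in ([.52,-.2264,.2516],[.519,-.2288,.194],[.5260,-.1964,.2516],[.514,-.2558,.2516]):
        q=c["camera_from_world"]@np.r_[p,1];q=c["mtx"]@[q[0],-q[1],-q[2]];q=q[:2]/q[2]
        print(n,p,((q-[u0-50,v0-50])*3.9).round())
E
```

```text
scene [0.52, -0.2264, 0.2516] [172. 116.]
scene [0.519, -0.2288, 0.194] [181. 176.]
scene [0.526, -0.1964, 0.2516] [220. 122.]
scene [0.514, -0.2558, 0.2516] [125. 111.]
top [0.52, -0.2264, 0.2516] [233. 160.]
top [0.519, -0.2288, 0.194] [218. 177.]
top [0.526, -0.1964, 0.2516] [187. 151.]
top [0.514, -0.2558, 0.2516] [279. 170.]
```

The near view is consistent. The fingertips, at scene-crop (120,115) and (222,130), straddle the wing at (183,180) as projected. Now I'll descend.

Call:
servo_tool([
  [[0.06, 0, -0.0025, 0.01, 0], [0.06, 0, -0.0025, 0.02, 0], [0.06, 0, -0.0025, 0.03, 0], [0.06, 0, -0.0025, 0.04, 0], [0.06, 0, -0.0025, 0.05, 0], [0.06, 0, -0.0025, 0.06, 0], [0.06, 0, -0.0025, 0.07, 0], [0.06, 0, -0.0025, 0.08, 0], [0.06, 0, -0.0025, 0.086, 0], [0.06, 0, -0.0025, 0.09, 0], [0.06, 0, -0.0025, 0.09, 0], [0.06, 0, -0.0025, 0.09, 0]],
], force=25)

```text
time_s: 3.2
tool_pos: [0.5182, -0.231, 0.1617]
tool_rot: [179.8, -0.1, 169.0]
force: [-0.2, 0.1, 0.3]
grip_width: 0.0601
```

Call:
servo_tool([
  [[0.04, 0, 0, 0, 0], [0.03, 0, 0, 0, 0], [0.024, 0, 0, 0, 0], [0.02, 0, 0, 0, 0], [0.017, 0, 0, 0, 0], [0.014, 0, 0, 0, 0], [0.01, 0, 0, 0, 0], [0.008, 0, 0, 0, 0], [0.008, 0, 0, 0, 0], [0.008, 0, 0, 0, 0]],
], force=25)

```text
time_s: 4.03
tool_pos: [0.5183, -0.2302, 0.1617]
tool_rot: [179.8, -0.1, 169.0]
force: [-1.0, 2.4, 0.6]
grip_width: 0.0136
```

```bash
python3 - <<'E'
from h import *
o=readout.get_obs();print(o)
E
```

```text
{'time_s': 4.0333, 'qpos': array([ 52.99783884,  13.75305816, -36.14233722,  98.60772801,
         8.33764657,  70.52144396,  93.83021865]), 'joint_velocities': array([-0.03977741, -0.00763221, -0.04387141,  0.00787313,  0.13501735,
       -0.00204595,  0.04299558]), 'effort': array([ 1.20003585e+00, -3.74473143e+01, -2.97853187e+00, -2.98859757e+01,
        7.36369919e-01, -8.00795644e-02,  3.23679554e-02]), 'tool_pos': array([ 0.51834591, -0.23020693,  0.16172336]), 'tool_rot': array([ 1.79784898e+02, -9.21914672e-02,  1.68998721e+02]), 'force': array([-0.95123349,  2.381267  ,  0.59687161]), 'wrist_torque': array([ 0.53221607, -0.17194356, -0.03849922]), 'grip_width': 0.013649810883235658}
```

The grip holds on the 14 mm wing with almost no side load. Now I'll ease it a little clockwise, which is +yaw about the downward tool z.

Call:
servo_tool([
  [[0.008, 0, 0, 0, 0.02], [0.008, 0, 0, 0, 0.04], [0.008, 0, 0, 0, 0.06], [0.008, 0, 0, 0, 0.08], [0.008, 0, 0, 0, 0.1], [0.008, 0, 0, 0, 0.12], [0.008, 0, 0, 0, 0.14], [0.008, 0, 0, 0, 0.14], [0.008, 0, 0, 0, 0.14]],
])

```text
time_s: 4.78
tool_pos: [0.5184, -0.23, 0.1617]
tool_rot: [179.8, -0.1, 161.0]
force: [0.7, 2.3, 0.9]
grip_width: 0.0138
```

```bash
python3 - <<'E'
from h import *
o=readout.get_obs();print({k:o[k] for k in("tool_pos","tool_rot","force","wrist_torque","grip_width","qpos")})
E
```

```text
{'tool_pos': array([ 0.51842126, -0.22996594,  0.16173423]), 'tool_rot': array([ 1.79782076e+02, -1.24732974e-01,  1.60970222e+02]), 'force': array([0.73977127, 2.33277316, 0.88081126]), 'wrist_torque': array([ 0.51628187, -0.2143468 ,  0.00591841]), 'grip_width': 0.013847819086792515, 'qpos': array([ 52.16114811,  13.59414244, -35.1642903 ,  98.63347263,
         8.02290717,  70.48316007,  86.01748926])}
```

The cap turned 8° freely, with low torque and the grip width unchanged. I'll go on to about 60°, another 52° or 0.908 rad.

Call:
servo_tool([
  [[0.008, 0, 0, 0, 0.03], [0.008, 0, 0, 0, 0.07], [0.008, 0, 0, 0, 0.11], [0.008, 0, 0, 0, 0.15], [0.008, 0, 0, 0, 0.19], [0.008, 0, 0, 0, 0.23], [0.008, 0, 0, 0, 0.27], [0.008, 0, 0, 0, 0.31], [0.008, 0, 0, 0, 0.35], [0.008, 0, 0, 0, 0.39], [0.008, 0, 0, 0, 0.43], [0.008, 0, 0, 0, 0.45]],
])

```text
time_s: 5.78
tool_pos: [0.5189, -0.2293, 0.1617]
tool_rot: [179.8, -0.2, 135.1]
force: [1.2, 3.6, 0.6]
grip_width: 0.0133
```

```bash
python3 - <<'E'
from h import *
o=readout.get_obs();print({k:o[k] for k in("tool_pos","tool_rot","force","wrist_torque","grip_width","qpos")})
E
```

```text
{'tool_pos': array([ 0.51885282, -0.22928471,  0.16174627]), 'tool_rot': array([179.80049621,  -0.2082243 , 135.13615283]), 'force': array([1.17666359, 3.64811626, 0.62429329]), 'wrist_torque': array([ 0.59880054, -0.45483836,  0.18122381]), 'grip_width': 0.013317945499702156, 'qpos': array([ 49.5693999 ,  13.13919453, -32.15814868,  98.71826902,
         7.09283751,  70.33973643,  60.81927648])}
```

Call:
servo_tool([
  [[0.008, 0, 0, 0, 0.04], [0.008, 0, 0, 0, 0.08], [0.008, 0, 0, 0, 0.12], [0.008, 0, 0, 0, 0.16], [0.008, 0, 0, 0, 0.2], [0.008, 0, 0, 0, 0.24], [0.008, 0, 0, 0, 0.28], [0.008, 0, 0, 0, 0.32], [0.008, 0, 0, 0, 0.36], [0.008, 0, 0, 0, 0.4], [0.008, 0, 0, 0, 0.44], [0.008, 0, 0, 0, 0.46]],
])

```text
time_s: 6.78
tool_pos: [0.5196, -0.2288, 0.1617]
tool_rot: [179.8, -0.3, 108.7]
force: [2.2, 2.5, -0.3]
grip_width: 0.014
```

Call:
servo_tool([
  [[0.008, 0, 0, 0, 0], [0.008, 0, 0, 0, 0]],
])

```text
time_s: 6.95
tool_pos: [0.5196, -0.2288, 0.1617]
tool_rot: [179.8, -0.3, 108.8]
force: [1.5, 2.4, -1.1]
grip_width: 0.0139
```

Call:
servo_tool([
  [[0.02, 0, 0, 0, 0], [0.03, 0, 0, 0, 0], [0.04, 0, 0, 0, 0], [0.05, 0, 0, 0, 0], [0.06, 0, 0, 0, 0], [0.06, 0, 0, 0, 0], [0.06, 0, 0, 0, 0], [0.06, 0, 0, 0, 0]],
])

```text
time_s: 7.62
tool_pos: [0.5196, -0.2289, 0.1617]
tool_rot: [179.8, -0.3, 108.8]
force: [0.6, -0.8, -0.8]
grip_width: 0.0567
```

Call:
servo_tool([
  [[0.06, 0, 0, -0.01, 0], [0.06, 0, 0, -0.02, 0], [0.06, 0, 0, -0.03, 0], [0.06, 0, 0, -0.045, 0], [0.06, 0, 0, -0.06, 0], [0.06, 0, 0, -0.075, 0], [0.06, 0, 0, -0.09, 0], [0.06, -0.02, 0, -0.1, 0], [0.06, -0.04, 0, -0.1, 0], [0.06, -0.06, 0, -0.1, 0], [0.06, -0.08, 0, -0.1, 0], [0.06, -0.1, 0, -0.1, 0]],
])

```text
time_s: 8.62
tool_pos: [0.5522, -0.3252, 0.263]
tool_rot: [179.8, -0.2, 108.8]
force: [0.1, 0.2, -0.3]
grip_width: 0.0605
```

```bash
python3 - <<'E'
from h import *
o=readout.get_obs();print(o["time_s"],o["tool_pos"],o["force"])
ims=[]
for n,(u,v) in (("scene",(218,222)),("top",(416,187))):
    c=read_camera(n);W=world(c);im=c["image"]
    ims.append(cv2.resize(im[v-60:v+60,u-60:u+60],(390,390),interpolation=cv2.INTER_CUBIC))
    hsv=cv2.cvtColor(im,cv2.COLOR_RGB2HSV);b=(hsv[...,0]>8)&(hsv[...,0]<30)&(hsv[...,1]>90)&(np.hypot(W[...,0]-.519,W[...,1]+.229)<.035)&(W[...,2]>.172)&(W[...,2]<.2)
    T=W[b];print(n,len(T))
    if len(T)>10:
        w,V=np.linalg.eigh(np.cov(T[:,:2].T));print(T.mean(0),np.degrees(np.arctan2(V[1,1],V[0,1])),cv2.minAreaRect((T[:,:2]*1000).astype(np.float32)))
    i0=np.load(n+"0.npz")["image"].astype(int)
    s=slice(200,270) if n=="scene" else slice(140,240);uu=slice(360,490) if n=="scene" else slice(180,290)
    print("air diff",np.abs(im.astype(int)-i0)[s,uu].mean())
save("after",np.hstack(ims))
E
```

```text
8.6167 [ 0.55216874 -0.32524652  0.26295625] [ 0.13998427  0.22231941 -0.26488656]
scene 173
[ 0.52323407 -0.22999903  0.18528541] 109.50693128530867 ((519.9417114257812, -230.46542358398438), (18.53603744506836, 52.08600997924805), 19.030427932739258)
air diff 2.7623076923076924
top 114
[ 0.51787803 -0.22785402  0.18931278] 109.0640601146897 ((518.8279418945312, -228.70196533203125), (14.469084739685059, 51.4296989440918), 19.542858123779297)
air diff 3.039848484848485
```

View pics/after.png

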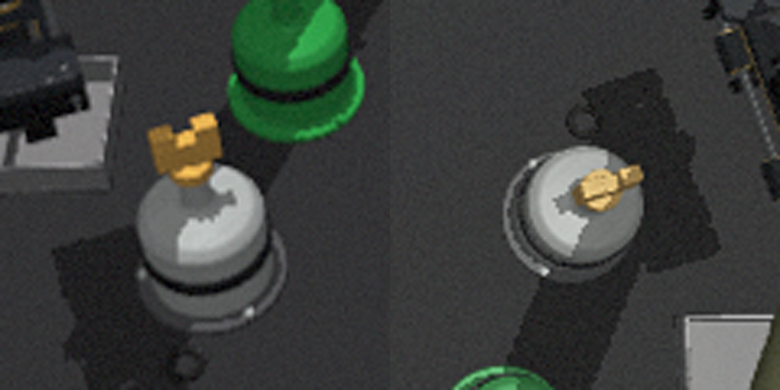

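The picture shows the steel cylinder's notched wing, at scene-crop (185,145), turned from 169° to about 109°, so 60° clockwise. The gripper is clear of it, and the air-cylinder area hasn't changed beyond image noise. I'll hand the job in.

```bash
python3 -c "
from cell import env
print(env.sign_off())"
```

```text
the job is handed in; nothing more can be done
None
```

The fuel-gas cap is loosened about 60° clockwise and released, and I handed the job in with the gripper clear of everything at about 8.6 s.

- **Turning:** I gripped the notched wing on the squat steel cylinder and eased it 8° clockwise. It gave freely, with side force around 2 N and no slip. I then turned it on to 60° in all, opened the fingers and lifted away.
- **Last checks:** The wing's direction went from about 169° to 109° in both cameras, so it turned 60° ± 1°. The force on the tool was near zero after release.
- **Left alone:** The robot never went near the air cylinders, and their part of both pictures changed only at image-noise level. The green look-alike was not touched.
- **Disagreements:** The two cameras placed the cap's centre 1–2 mm apart, which is within their calibration. No check failed.

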